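Move drill cores from the wash rack to the drying rack, order kept

TASK

The four washed drill cores have to go from the wooden wash rack over to the grey drying rack, one core to each pair of V notches, bridging both rails about centrally. The place is the only record of which block a core came from, so keep their order: the core nearest the wash rack's red block goes nearest the drying rack's red block, and so on, each to the place of the same number counted from red. Carry each core straight across without setting it down anywhere else, lower it gently into its notches, and leave the brown bar and the orange tin where they are.

Things in the scene. Friction and masses are not known exactly. Their poses are not given: they have to be found in the camera images.
- blue_core: drill core of dark blue-grey labradorite, a solid stone cylinder 34 mm in diameter and 130 mm long, about 0.33 kg, loose; origin at its centre, x along its axis. At the start it lies crosswise in one of the wash rack's four places, axis 50 mm above the bench
- pink_core: drill core of pink granite, a solid stone cylinder 34 mm in diameter and 130 mm long, about 0.33 kg, loose; origin at its centre, x along its axis. At the start it lies crosswise in one of the wash rack's four places, axis 50 mm above the bench
- pale_core: drill core of pale whitish-grey stone, a solid stone cylinder 34 mm in diameter and 130 mm long, about 0.33 kg, loose; origin at its centre, x along its axis. At the start it lies crosswise in one of the wash rack's four places, axis 50 mm above the bench
- green_core: drill core of green stone, a solid stone cylinder 34 mm in diameter and 130 mm long, about 0.33 kg, loose; origin at its centre, x along its axis. At the start it lies crosswise in one of the wash rack's four places, axis 50 mm above the bench
- wash_rack: fixed rack, 136 x 372 mm: two wooden rails along its y in a steel drip tray with 13 mm walls. Origin under its centre, on the bench. Rails, tops and notches as on the drying rack: four places at y = -117, -39, 39, 117 mm, all full at the start. Red block (top 26 mm above the bench) at y = +168 mm, so place 1 is y = +117 mm and place 4 y = -117 mm; white block at the other end
- drying_rack: fixed empty rack, 136 x 372 mm: two grey rails along its y on an aluminium plate (top 8 mm up). Origin under its centre, on the bench. Rails at x = +/-44 mm, 14 mm thick, 74 mm clear between, tops 46 mm up, each with 90-degree V notches 20 mm deep, 40 wide, at y = -117, -39, 39, 117 mm: four places. A core lies along x across both rails, centred at x = 0, axis 50 mm above the bench
- red_block: the drying rack's red marker block, 56 x 24 x 20 mm, fixed between its rails at either end (rack y = +168 or -168 mm); origin under its centre, 8 mm above the bench. Place 1 is the nearest, centred 51 mm from it, place 4 the farthest, 285 mm. (The wash rack has its own red block)
- white_block: the drying rack's white marker block, same shape, fixed at the other end, next to place 4
- brown_bar: bystander: reddish-brown rectangular bar of polishing compound, about 66 x 90 x 30 mm, lying loose on the bench behind the right-hand rack; origin at the centre of its underside; leave alone
- orange_tin: bystander: orange round tin with lid, 74 mm in diameter, 78 mm high, standing on the bench to the right of the racks; origin at the centre of its underside; leave alone

How it is judged:
At the end, for the whole second after the job is handed in: Each core rests, released, in the drying-rack place of the number it had in the wash rack, counted from red (watched as each is laid): axis within 8 mm of the notch and 4 mm of seated height (50 mm), centred across the rails within 15 mm, square within 0.1 rad (x of blue_core in the frame of drying_rack between -0.015 and 0.015 m and height (world z) of blue_core between 0.046 and 0.054 m and (y of blue_core in the frame of drying_rack between -0.125 and -0.109 m or y of blue_core in the frame of drying_rack between -0.047 and -0.031 m or y of blue_core in the frame of drying_rack between 0.031 and 0.047 m or y of blue_core in the frame of drying_rack between 0.109 and 0.125 m) and angle between the x axis of each of blue_core, pink_core, pale_core, green_core and the x axis of drying_rack, either way round below 0.1 rad and linear speed of each of blue_core, pink_core, pale_core, green_core below 0.02 m/s and angular speed of each of blue_core, pink_core, pale_core, green_core below 0.2 rad/s and x of pink_core in the frame of drying_rack between -0.015 and 0.015 m and height (world z) of pink_core between 0.046 and 0.054 m and (y of pink_core in the frame of drying_rack between -0.125 and -0.109 m or y of pink_core in the frame of drying_rack between -0.047 and -0.031 m or y of pink_core in the frame of drying_rack between 0.031 and 0.047 m or y of pink_core in the frame of drying_rack between 0.109 and 0.125 m) and x of pale_core in the frame of drying_rack between -0.015 and 0.015 m and height (world z) of pale_core between 0.046 and 0.054 m and (y of pale_core in the frame of drying_rack between -0.125 and -0.109 m or y of pale_core in the frame of drying_rack between -0.047 and -0.031 m or y of pale_core in the frame of drying_rack between 0.031 and 0.047 m or y of pale_core in the frame of drying_rack between 0.109 and 0.125 m) and x of green_core in the frame of drying_rack between -0.015 and 0.015 m and height (world z) of green_core between 0.046 and 0.054 m and (y of green_core in the frame of drying_rack between -0.125 and -0.109 m or y of green_core in the frame of drying_rack between -0.047 and -0.031 m or y of green_core in the frame of drying_rack between 0.031 and 0.047 m or y of green_core in the frame of drying_rack between 0.109 and 0.125 m)); the robot touches nothing.
It fails at once if a core is laid in a drying-rack place while the wash-rack place of the same number, counted from red, is still occupied (the order is lost) ((((horizontal distance between blue_core and red_block between 0.031 and 0.071 m and horizontal distance between blue_core and drying_rack below 0.135 m and height (world z) of blue_core below 0.055 m) or (horizontal distance between pink_core and red_block between 0.031 and 0.071 m and horizontal distance between pink_core and drying_rack below 0.135 m and height (world z) of pink_core below 0.055 m) or (horizontal distance between pale_core and red_block between 0.031 and 0.071 m and horizontal distance between pale_core and drying_rack below 0.135 m and height (world z) of pale_core below 0.055 m) or (horizontal distance between green_core and red_block between 0.031 and 0.071 m and horizontal distance between green_core and drying_rack below 0.135 m and height (world z) of green_core below 0.055 m)) and ((y of blue_core in the frame of wash_rack between 0.097 and 0.137 m and horizontal distance between blue_core and wash_rack below 0.135 m and height (world z) of blue_core below 0.06 m) or (y of pink_core in the frame of wash_rack between 0.097 and 0.137 m and horizontal distance between pink_core and wash_rack below 0.135 m and height (world z) of pink_core below 0.06 m) or (y of pale_core in the frame of wash_rack between 0.097 and 0.137 m and horizontal distance between pale_core and wash_rack below 0.135 m and height (world z) of pale_core below 0.06 m) or (y of green_core in the frame of wash_rack between 0.097 and 0.137 m and horizontal distance between green_core and wash_rack below 0.135 m and height (world z) of green_core below 0.06 m))) or (((horizontal distance between blue_core and red_block between 0.109 and 0.149 m and horizontal distance between blue_core and drying_rack below 0.135 m and height (world z) of blue_core below 0.055 m) or (horizontal distance between pink_core and red_block between 0.109 and 0.149 m and horizontal distance between pink_core and drying_rack below 0.135 m and height (world z) of pink_core below 0.055 m) or (horizontal distance between pale_core and red_block between 0.109 and 0.149 m and horizontal distance between pale_core and drying_rack below 0.135 m and height (world z) of pale_core below 0.055 m) or (horizontal distance between green_core and red_block between 0.109 and 0.149 m and horizontal distance between green_core and drying_rack below 0.135 m and height (world z) of green_core below 0.055 m)) and ((y of blue_core in the frame of wash_rack between 0.019 and 0.059 m and horizontal distance between blue_core and wash_rack below 0.135 m and height (world z) of blue_core below 0.06 m) or (y of pink_core in the frame of wash_rack between 0.019 and 0.059 m and horizontal distance between pink_core and wash_rack below 0.135 m and height (world z) of pink_core below 0.06 m) or (y of pale_core in the frame of wash_rack between 0.019 and 0.059 m and horizontal distance between pale_core and wash_rack below 0.135 m and height (world z) of pale_core below 0.06 m) or (y of green_core in the frame of wash_rack between 0.019 and 0.059 m and horizontal distance between green_core and wash_rack below 0.135 m and height (world z) of green_core below 0.06 m))) or (((horizontal distance between blue_core and red_block between 0.187 and 0.227 m and horizontal distance between blue_core and drying_rack below 0.135 m and height (world z) of blue_core below 0.055 m) or (horizontal distance between pink_core and red_block between 0.187 and 0.227 m and horizontal distance between pink_core and drying_rack below 0.135 m and height (world z) of pink_core below 0.055 m) or (horizontal distance between pale_core and red_block between 0.187 and 0.227 m and horizontal distance between pale_core and drying_rack below 0.135 m and height (world z) of pale_core below 0.055 m) or (horizontal distance between green_core and red_block between 0.187 and 0.227 m and horizontal distance between green_core and drying_rack below 0.135 m and height (world z) of green_core below 0.055 m)) and ((y of blue_core in the frame of wash_rack between -0.059 and -0.019 m and horizontal distance between blue_core and wash_rack below 0.135 m and height (world z) of blue_core below 0.06 m) or (y of pink_core in the frame of wash_rack between -0.059 and -0.019 m and horizontal distance between pink_core and wash_rack below 0.135 m and height (world z) of pink_core below 0.06 m) or (y of pale_core in the frame of wash_rack between -0.059 and -0.019 m and horizontal distance between pale_core and wash_rack below 0.135 m and height (world z) of pale_core below 0.06 m) or (y of green_core in the frame of wash_rack between -0.059 and -0.019 m and horizontal distance between green_core and wash_rack below 0.135 m and height (world z) of green_core below 0.06 m))) or (((horizontal distance between blue_core and red_block between 0.265 and 0.305 m and horizontal distance between blue_core and drying_rack below 0.135 m and height (world z) of blue_core below 0.055 m) or (horizontal distance between pink_core and red_block between 0.265 and 0.305 m and horizontal distance between pink_core and drying_rack below 0.135 m and height (world z) of pink_core below 0.055 m) or (horizontal distance between pale_core and red_block between 0.265 and 0.305 m and horizontal distance between pale_core and drying_rack below 0.135 m and height (world z) of pale_core below 0.055 m) or (horizontal distance between green_core and red_block between 0.265 and 0.305 m and horizontal distance between green_core and drying_rack below 0.135 m and height (world z) of green_core below 0.055 m)) and ((y of blue_core in the frame of wash_rack between -0.137 and -0.097 m and horizontal distance between blue_core and wash_rack below 0.135 m and height (world z) of blue_core below 0.06 m) or (y of pink_core in the frame of wash_rack between -0.137 and -0.097 m and horizontal distance between pink_core and wash_rack below 0.135 m and height (world z) of pink_core below 0.06 m) or (y of pale_core in the frame of wash_rack between -0.137 and -0.097 m and horizontal distance between pale_core and wash_rack below 0.135 m and height (world z) of pale_core below 0.06 m) or (y of green_core in the frame of wash_rack between -0.137 and -0.097 m and horizontal distance between green_core and wash_rack below 0.135 m and height (world z) of green_core below 0.06 m)))).
It fails at once if a core is dropped or slammed into the drying rack (faster than 0.5 m/s within 30 mm of its seat) ((height (world z) of blue_core below 0.08 m and horizontal distance between blue_core and drying_rack below 0.135 m and linear speed of blue_core above 0.5 m/s) or (height (world z) of pink_core below 0.08 m and horizontal distance between pink_core and drying_rack below 0.135 m and linear speed of pink_core above 0.5 m/s) or (height (world z) of pale_core below 0.08 m and horizontal distance between pale_core and drying_rack below 0.135 m and linear speed of pale_core above 0.5 m/s) or (height (world z) of green_core below 0.08 m and horizontal distance between green_core and drying_rack below 0.135 m and linear speed of green_core above 0.5 m/s)).
It fails at once if a core is set down or dropped on the bench (height (world z) of any of blue_core, pink_core, pale_core, green_core below 0.03 m).
It fails at once if the brown bar or the orange tin is displaced by more than 20 mm (distance of any of brown_bar, orange_tin from where it was at the start of the episode above 0.02 m).
It also fails if it takes over 144 s, if anything falls off the work surface, if the arm or the gripper's body presses on something with over 40 N, if the wrist force passes 120 N, or if a joint passes its speed limit or range.

ROBOT

A 7-joint arm with a two-finger parallel gripper is mounted at the origin on a cart in front of the work surface, level with it; the furniture and walls round the work are solid. World frame = base frame: x ahead of the robot, y to its left, z up, the work surface at z = 0. Lengths are in m, angles in rad, forces in N, time in s.
With the tool pointing down it reaches from about 0.425 to 0.875 m from the base axis. Payload 8.4 kg.
Tool frame: the origin (TCP) lies on the front face of the gripper's body, between the roots of the fingers; the fingertips stand 73 mm ahead of it and the grasp point (between the pads) lies 54 mm ahead of it; z points along the fingers, y is the line along which they close (so a half turn about z gives the same grasp; the last joint's range is limited). The gripper opens to 85 mm and grips with 20 to 120 N. Pads are 22 mm wide; open, the fingers measure 114 mm over their backs; the gripper's body (76 mm by 85 mm) begins 54 mm behind the grasp point. The pads swing forward as they close: fully open they stand 13 mm farther back than shut.
Start: joints at [-1.344, 0.333, 0.04, 1.465, -0.013, 1.343, -0.059], TCP at [0.208, 0.616, 0.304] pointing down, gripper open.
Joint ranges: [-2.58, 2.58], [-0.38, 2.09], [-1.3, 1.39], [0.25, 2.4], [-1.5, 4.64], [0.08, 2.09], [-2.65, 2.65]. Speed limits (rad/s): [2.22, 2.22, 2.79, 2.79, 3.14, 3.14, 3.14].

INTERFACE

Orientations are given as a unit quaternion [x, y, z, w].
In Python, from bench import bot, eyes, regions_of gives the robot as it stands. The module is installed in compiled form; this text tells all that it offers.
- The arm moves only by the shell command python3 -m jog 'ROWS'. ROWS is JSON, a list that holds one entry, the list of rows, each a list of 7 numbers: the opening, from 0 (shut) to 1 (fully open), then the shift along the tool's x, y, z each as a share of 1000 mm, from -1 to 1, then the turn, a rotation vector about the tool's x, y, z each as a share of 45 degrees, from -1 to 1. In form: [[[hand, x, y, z, wx, wy, wz], ...]]. A call has 1 to 12 rows; each row is the pose to reach, as a shift and turn from the pose commanded when the call began, along the tool's axes at that moment; what a row does not reach only later rows make up. A row lasts 1/8 s, in which the tool goes at most 62.5 mm and 10.7 degrees, less where a joint would pass 70% of its speed; a pose out of reach is approached as far as the arm can. A call with a number of a shift or a turn outside -1 to 1 is refused whole. A call with a gripper value outside its range is refused whole. The fingers move at their own pace and stop on an object; the grip force is fixed at half the most. Time passes only in rows, so rows that repeat a pose let the fingers close. It gives the time, the measured TCP pose, the force, the opening and the grip force at its end, in the units of the state.
- bot.state(): the state, without advancing time (a new reading comes with each control period).
- eyes.grab_frame(name): name is "scene" or "top" or "wrist"; returns (picture, depth): 480x640x3 uint8, red, green, blue; 480x640 float32, m along the optical axis (not along the pixel's ray), 0 where there is no reading.
- eyes.get_calibration(name): a dict with "camera_matrix" (3x3 intrinsics, pixels), "distortion" ([k1, k2, p1, p2, k3] as OpenCV has them; the pictures are not rectified), "rvec" (rotation vector, rad) and "tvec" (3), from world to camera coordinates, as OpenCV has them; the wrist camera has in their place "mount" (4x4, takes a point from camera to tool coordinates, whose origin is the TCP and whose axes are the flange's). Camera axes: x right, y down, z forward; pixel columns grow to the right and rows downward; lengths in m; the calibration is good to about 2 mm. A picture is of the moment at which its call begins: read the wrist's pose just before it. get_calibration takes no time and is no camera call.
- bot.job_done(): hands the job in; it is judged then, once.
Trained networks look in the newest picture that a camera, given by its name, has taken for a name from the list of things; names that differ only in an ending like _2 or _b are one class to them, and where a whole thing is asked for, a point or a joint stands for the part that bears it (a point fixed in the world has none). Each returns a list of dicts, best first, with "p" (0 to 1); they miss things now and then, are a little off and sometimes report something else, mostly with a low value. They report only what shows in the picture. A call takes as long as a camera call.
- regions_of(camera, thing): "mask" (480x640 bool, what is visible of it) and "bbox" ([centre column, centre row, width, height] in pixels, round what is visible of it).
The state is a dict: "time": time; "q": joint angles; "joint_vel": joint speeds; "tau": joint torques, N m; "position": TCP position; "ee_rot": TCP orientation; "contact_force": force on the tool from outside, world axes, zero at the start; "moment": the same for the moment, N m; "grip_width": opening from 0.0 (shut) to 1.0 (fully open); "finger_force": force on a finger pad.
Only numpy, scipy, OpenCV 4.12 (cv2) and the standard library are available. Lean on these libraries where they do the work, as an engineer would, in place of code of your own. Each camera call takes 0.05 s, during which the arm holds its last target. There are 200 camera calls.

## Working session

There is one attempt and no reset: what is moved stays moved. The work goes in short steps, Python scripts to look and compute and a shell command to move; the robot and the scene stay as the last step left them, time stands still between calls to the robot, and variables do not carry over. Pictures are saved under pics/ and viewed, at most 14 in all, crops included, and the job is handed in when it is done.

```bash
mkdir -p pics; cat > h.py <<'E'
import numpy as np, cv2
from scipy.spatial.transform import Rotation as R
from bench import bot, eyes, regions_of
def world(cam, pic_depth, uv, st=None):
    c=eyes.get_calibration(cam); K=np.array(c["camera_matrix"]); D=np.array(c["distortion"])
    uv=np.atleast_2d(np.array(uv,float)); d=pic_depth[uv[:,1].astype(int),uv[:,0].astype(int)]
    n=cv2.undistortPoints(uv.reshape(-1,1,2),K,D).reshape(-1,2)
    p=np.c_[n*d[:,None],d]
    if cam=="wrist":
        M=np.array(c["mount"]); p=p@M[:3,:3].T+M[:3,3]
        return R.from_quat(st["ee_rot"]).apply(p)+np.array(st["position"])
    r=cv2.Rodrigues(np.array(c["rvec"],float))[0]
    return (p-np.array(c["tvec"]).ravel())@r
def save(n,p): cv2.imwrite("pics/"+n,p[:,:,::-1])
E
python3 - <<'E'
from h import *
print(bot.state())
np.set_printoptions(precision=4,suppress=True)
for cam in ("top","scene"):
    p,d=eyes.grab_frame(cam); save(cam+"1.png",p)
    for t in ["blue_core","pink_core","pale_core","green_core","wash_rack","drying_rack","red_block","white_block","brown_bar","orange_tin"]:
        for r in regions_of(cam,t)[:2]:
            v,u=np.nonzero(r["mask"]&(d>0))
            if len(u)<10: continue
            w=world(cam,d,np.c_[u,v])
            top=w[w[:,2]>np.percentile(w[:,2],50)]
            rc=cv2.minAreaRect(w[:,:2].astype(np.float32))
            print(cam,t,round(r["p"],2),np.round(r["bbox"]),"med",np.median(w,0),"zmax",np.percentile(w[:,2],98),"rect",np.round(rc[0],3),np.round(rc[1],3),round(rc[2],1))
E
```

```text
{'time': 0.0, 'q': array([-1.34419454,  0.33387197,  0.03989246,  1.46625179, -0.01342304,
        1.34327669, -0.05852118]), 'joint_vel': array([-7.67275795e-04, -1.37608774e-04,  9.66079471e-05,  1.25258073e-03,
        9.92071615e-04, -6.26594057e-04,  1.96974746e-03]), 'tau': array([ 5.31292983e-05, -6.58564138e+01,  1.36524394e+00, -4.05540776e+01,
        1.66751310e-02,  1.31610670e-02, -1.61471785e-06]), 'position': array([0.20796334, 0.61548936, 0.30305611]), 'ee_rot': array([ 1.62211423e-01,  9.86755725e-01, -7.66436418e-04, -8.16212649e-05]), 'contact_force': array([-0.41047764,  0.6325145 , -0.33411723]), 'moment': array([0.00977422, 0.01021305, 0.02235583]), 'finger_force': 0.0, 'grip_width': 1.0020742372429807}
top blue_core 0.7 [276. 285.  20.  56.] med [0.4717 0.0909 0.0641] zmax 0.07046932279673776 rect [0.472 0.091] [0.133 0.033] 6.1
top pink_core 0.71 [213. 291.  12.  53.] med [0.465  0.2454 0.0643] zmax 0.07043739082625751 rect [0.467 0.249] [0.138 0.038] 8.3
top pale_core 0.63 [243. 286.  19.  55.] med [0.4766 0.1678 0.0639] zmax 0.07054285519108688 rect [0.479 0
[... 1887 characters left out ...]
.077] 86.1
scene white_block 0.63 [419. 256.  33.  24.] med [ 0.6937 -0.275   0.0256] zmax 0.03204609714954482 rect [ 0.708 -0.265] [0.063 0.087] 47.8
scene white_block 0.46 [318. 263.  18.  15.] med [ 0.5434 -0.0393  0.0267] zmax 0.041809815986006076 rect [ 0.544 -0.038] [0.093 0.039] 17.0
scene brown_bar 0.95 [418. 257.  33.  24.] med [ 0.6935 -0.2747  0.0257] zmax 0.032087473849215745 rect [ 0.7   -0.274] [0.04  0.087] 49.7
scene brown_bar 0.55 [261. 256.  27.  42.] med [0.4646 0.0862 0.0624] zmax 0.06914725387022674 rect [0.467 0.107] [0.135 0.066] 7.5
scene orange_tin 0.9 [467. 274.  32.  41.] med [ 0.6534 -0.4275  0.0701] zmax 0.08062716768077895 rect [ 0.674 -0.425] [0.073 0.072] 36.6
```

View pics/top1.png

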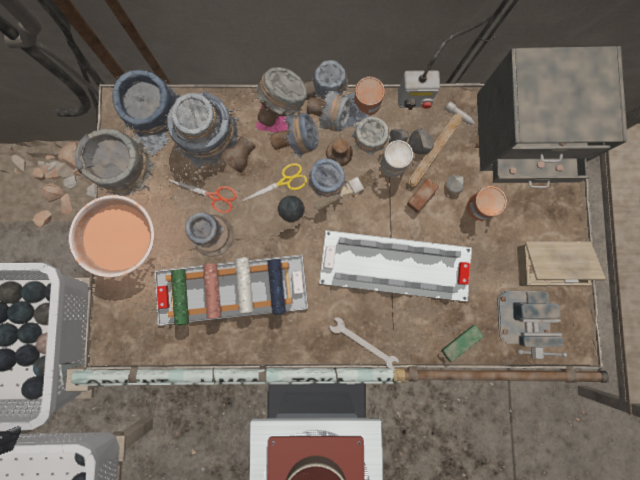

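View pics/scene1.png

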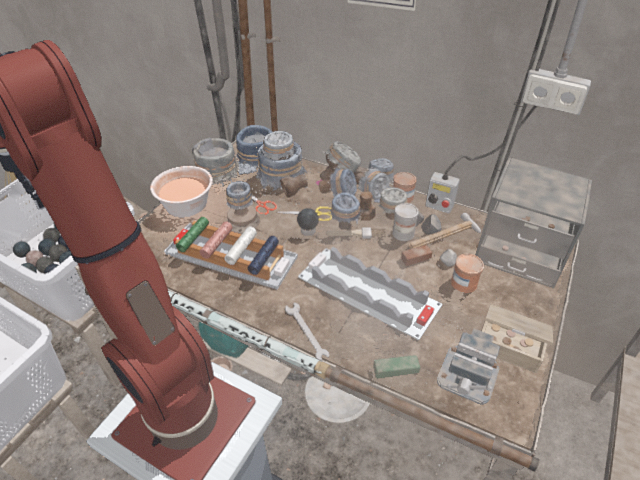

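The top view shows both racks. On the wash rack the red block is at left (163,297), followed by green (180,296), pink (212,291), pale (243,286) and blue (277,286). On the drying rack red is at right (464,273) and white at left (329,257). So the places are green 1, pink 2, pale 3, blue 4, and the networks agree with the picture. Next I'll fit these more closely.

```bash
cat > fit.py <<'E'
from h import *
def fits(cam="top"):
    st=bot.state(); p,d=eyes.grab_frame(cam); out={}
    for t in ["green_core","pink_core","pale_core","blue_core"]:
        rs=[r for r in regions_of(cam,t) if r["mask"].sum()<(2000 if cam=="top" else 1e9)]
        if not rs: continue
        v,u=np.nonzero(rs[0]["mask"]&(d>0)); w=world(cam,d,np.c_[u,v],st)
        w=w[(w[:,2]>.056)&(w[:,2]<.08)]
        if len(w)<20: continue
        m=np.median(w[:,:2],0); w=w[np.abs(w[:,1]-m[1])<.03]
        rc=cv2.minAreaRect(w[:,:2].astype(np.float32)); b=cv2.boxPoints(rc)
        e=[b[1]-b[0],b[2]-b[1]]; L=max(e,key=np.linalg.norm)
        out[t]=(np.array(rc[0]),np.degrees(np.arctan(L[1]/L[0])),sorted(rc[1]),np.percentile(w[:,2],98))
    return out,p,d
E
python3 - <<'E'
from fit import *
o,p,d=fits()
for k,v in o.items(): print(k,np.round(v[0],4),round(v[1],1),np.round(v[2],3),round(v[3],4))
# drying rack rails
for t in ["drying_rack","wash_rack"]:
    r=regions_of("top",t)[0]; v,u=np.nonzero(r["mask"]&(d>0)); w=world("top",d,np.c_[u,v])
    for nm,s in (("all",w),("rails",w[(w[:,2]>.04)&(w[:,2]<.052)])):
        rc=cv2.minAreaRect(s[:,:2].astype(np.float32)); print(t,nm,np.round(rc[0],4),np.round(rc[1],3),round(rc[2],2))
M=np.array(eyes.get_calibration("wrist")["mount"]);print(M)
E
```

```text
green_core [0.45   0.3243] 6.1 [0.033 0.13 ] 0.0701
pink_core [0.4636 0.2487] 5.8 [0.033 0.129] 0.0702
pale_core [0.4758 0.1694] 4.4 [0.035 0.132] 0.0701
blue_core [0.4736 0.0914] 6.2 [0.033 0.131] 0.0703
drying_rack all [ 0.5276 -0.2051] [0.375 0.141] 82.66
drying_rack rails [ 0.5267 -0.2045] [0.299 0.102] 83.03
wash_rack all [ 0.706  -0.2753] [0.037 0.087] 49.44
wash_rack rails [0. 0.] [0. 0.] 0.0
[[-8.62362734e-04 -9.65582858e-01 -2.60094215e-01  6.50454018e-02]
 [ 9.99999607e-01 -8.85792431e-04 -2.71301993e-05 -2.96950069e-04]
 [-2.04193032e-04 -2.60094137e-01  9.65583243e-01 -7.05947527e-02]
 [ 0.00000000e+00  0.00000000e+00  0.00000000e+00  1.00000000e+00]]
```

```bash
cat > go.py <<'E'
import sys
from h import *
# args: x y z(TCP) yaw of tool y axis minus 90 deg
x,y,z,a=map(float,sys.argv[1:5]); st=bot.state(); r=R.from_quat(st["ee_rot"])
a=np.radians(a); ty=np.array([-np.sin(a),np.cos(a),0]); tz=np.array([0,0,-1.]); tx=np.cross(ty,tz)
T=R.from_matrix(np.c_[tx,ty,tz]); s=r.inv().apply(np.array([x,y,z])-st["position"])
w=np.degrees((r.inv()*T).as_rotvec())/45
print("t",round(st["time"],2),"shift",np.round(s,4),"turn",np.round(w,4),"pos",np.round(st["position"],4),"grip",round(st["grip_width"],3))
E
python3 go.py 0.45 0.3243 0.25 6
```

```text
t 1.45 shift [-0.3225 -0.1987  0.0539] turn [-1.000e-04 -0.000e+00 -5.482e-01] pos [0.208  0.6158 0.3039] grip 0.997
```

```bash
python3 -m jog '[[[0.65,-0.05,-0.03,0.01,0,0,-0.1],[0.65,-0.1,-0.06,0.02,0,0,-0.2],[0.65,-0.15,-0.09,0.03,0,0,-0.3],[0.65,-0.2,-0.12,0.035,0,0,-0.4],[0.65,-0.25,-0.15,0.04,0,0,-0.48],[0.65,-0.3,-0.18,0.05,0,0,-0.548],[0.65,-0.3225,-0.1987,0.0539,0,0,-0.548],[0.65,-0.3225,-0.1987,0.0539,0,0,-0.548],[0.65,-0.3225,-0.1987,0.0539,0,0,-0.548]]]'
python3 go.py 0.45 0.3243 0.102 6
python3 - <<'E'
from fit import *
o,p,d=fits("wrist"); save("w1.png",p)
for k,v in o.items(): print(k,np.round(v[0],4),round(v[1],1),np.round(v[2],3),round(v[3],4))
E
```

```text
time: 2.58
position: [0.4495, 0.3251, 0.2502]
ee_rot: [-0.053, 0.999, 0.0, -0.0]
contact_force: [-0.4, -0.3, 0.0]
grip_width: 0.646
finger_force: 0.0
t 2.58 shift [-0.0004 -0.0009  0.1482] turn [ 0.0008 -0.0001  0.0007] pos [0.4495 0.3251 0.2502] grip 0.646
green_core [0.4494 0.3267] 6.1 [0.033 0.133] 0.0683
pink_core [0.4589 0.2499] 6.3 [0.033 0.121] 0.0682
pale_core [0.4759 0.1736] 5.8 [0.032 0.132] 0.0683
```

View pics/w1.png

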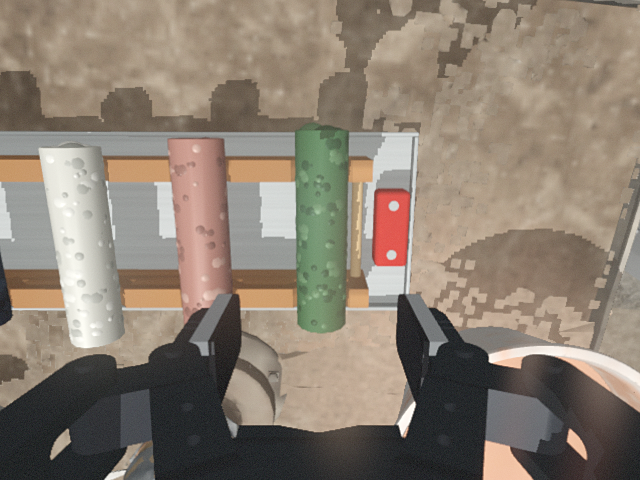

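The wrist view shows green, at (322,228), centred between the open fingers, with the red block beside it at (391,228). The measured poses agree, so I descend and grasp.

```bash
python3 -m jog '[[[0.58,0,0,0.04,0,0,0],[0.58,0,0,0.08,0,0,0],[0.58,0,0,0.11,0,0,0],[0.58,0,0,0.13,0,0,0],[0.58,0,0,0.145,0,0,0],[0.58,0,0,0.146,0,0,0],[0,0,0,0.146,0,0,0],[0,0,0,0.146,0,0,0],[0,0,0,0.146,0,0,0],[0,0,0,0.146,0,0,0]]]'
python3 go.py 0.5123 -0.3209 0.25 -7.1
```

```text
time: 4.08
position: [0.45, 0.3267, 0.1055]
ee_rot: [-0.053, 0.999, 0.002, 0.001]
contact_force: [-0.8, 7.1, -1.4]
grip_width: 0.379
finger_force: 59.9
t 4.08 shift [ 0.0064 -0.65   -0.1469] turn [0.0049 0.002  0.293 ] pos [0.45   0.3267 0.1055] grip 0.379
```

```bash
python3 -m jog '[[[0,0,0,-0.01,0,0,0],[0,0,0,-0.03,0,0,0],[0,0,0,-0.06,0,0,0],[0,0,0,-0.1,0,0,0],[0,0,0,-0.12,0,0,0],[0,0,0,-0.12,0,0,0],[0,0,0,-0.12,0,0,0]]]'
python3 go.py 0.5123 -0.3209 0.22 -7.1
```

```text
time: 4.95
position: [0.4497, 0.3238, 0.2233]
ee_rot: [-0.052, 0.999, -0.0, -0.0]
contact_force: [-0.2, 0.5, -3.0]
grip_width: 0.377
finger_force: 59.9
t 4.95 shift [ 0.0048 -0.6477  0.0038] turn [-0.001  -0.001   0.2906] pos [0.4497 0.3238 0.2233] grip 0.377
```

```bash
python3 -m jog '[[[0,0,-0.02,0,0,0,0.01],[0,0,-0.06,0,0,0,0.03],[0,0.001,-0.11,0,0,0,0.06],[0.0,0.001,-0.165,0,0,0,0.09],[0,0.002,-0.22,0,0,0,0.12],[0,0.002,-0.275,0,0,0,0.15],[0,0.003,-0.33,0.001,0,0,0.18],[0,0.003,-0.385,0.002,0,0,0.21],[0,0.004,-0.44,0.003,0,0,0.24],[0,0.004,-0.495,0.003,0,0,0.27],[0,0.005,-0.545,0.004,0,0,0.29],[0,0.005,-0.59,0.004,0,0,0.29]]]'
python3 -m jog '[[[0,0,-0.02,0,0,0,0],[0,0,-0.035,0,0,0,0],[0,0,-0.045,0,0,0,0],[0,0,-0.045,0,0,0,0],[0,0,-0.045,0,0,0,0]]]'
python3 go.py 0.5123 -0.3209 0.22 -7.1
python3 - <<'E'
from fit import *
o,p,d=fits("wrist"); save("w2.png",p)
for k,v in o.items(): print(k,np.round(v[0],4),round(v[1],1),np.round(v[2],3),round(v[3],4))
st=bot.state()
for t in ["drying_rack","red_block","green_core"]:
    for r in regions_of("wrist",t)[:1]:
        v,u=np.nonzero(r["mask"]&(d>0)); w=world("wrist",d,np.c_[u,v],st); rc=cv2.minAreaRect(w[:,:2].astype(np.float32))
        print(t,r["p"],np.round(rc[0],4),np.round(rc[1],3),round(rc[2],1),np.round(np.percentile(w[:,2],[2,98]),3))
E
```

```text
time: 6.45
position: [0.505, -0.2657, 0.2192]
ee_rot: [0.063, 0.998, -0.0, -0.001]
contact_force: [0.7, 0.3, -2.1]
grip_width: 0.381
finger_force: 59.9
time: 7.08
position: [0.5013, -0.3067, 0.22]
ee_rot: [0.061, 0.998, 0.0, -0.0]
contact_force: [0.3, -0.6, -2.3]
grip_width: 0.384
finger_force: 60.1
t 7.08 shift [-0.0126 -0.0127 -0.0001] turn [ 0.0008 -0.0001  0.0023] pos [ 0.5013 -0.3067  0.22  ] grip 0.384
drying_rack 0.57 [ 0.5272 -0.2378] [0.313 0.15 ] 81.9 [0.007 0.047]
red_block 0.93 [ 0.506  -0.3698] [0.024 0.056] 83.2 [0.017 0.03 ]
green_core 0.57 [ 0.5429 -0.3169] [0.079 0.233] 85.1 [0.169 0.183]
```

View pics/w2.png

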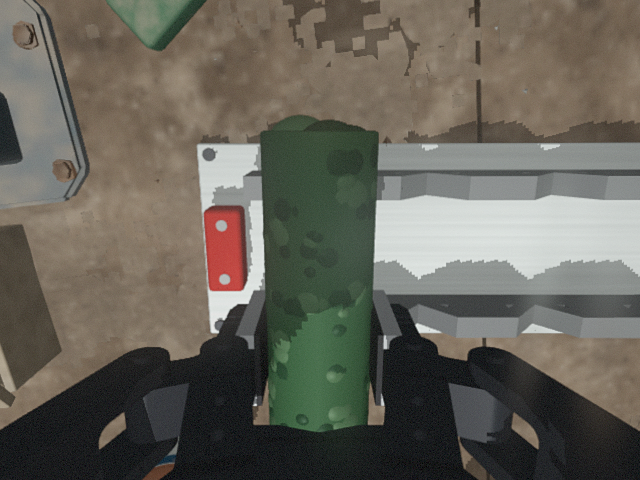

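Green hangs straight in the fingers, and the red block measures (0.506,-0.370), as before. I lower it into place 1.

```bash
python3 -m jog '[[[0,-0.0126,-0.0122,0.02,0,0,0],[0,-0.0126,-0.0122,0.045,0,0,0],[0,-0.0126,-0.0122,0.065,0,0,0],[0,-0.0126,-0.0122,0.085,0,0,0],[0,-0.0126,-0.0122,0.1,0,0,0],[0,-0.0126,-0.0122,0.107,0,0,0],[0,-0.0126,-0.0122,0.111,0,0,0],[0,-0.0126,-0.0122,0.114,0,0,0],[0,-0.0126,-0.0122,0.1145,0,0,0],[0,-0.0126,-0.0122,0.1145,0,0,0]]]'
python3 go.py 0.5123 -0.3200 0.1055 -7.1
```

```text
time: 8.72
position: [0.5124, -0.3213, 0.1076]
ee_rot: [0.062, 0.998, 0.001, 0.001]
contact_force: [-6.3, 6.8, 15.7]
grip_width: 0.379
finger_force: 62.1
t 8.72 shift [0.0002 0.0013 0.0021] turn [0.0015 0.0016 0.0008] pos [ 0.5124 -0.3213  0.1076] grip 0.379
```

```bash
python3 -m jog '[[[0,0,0.001,0,0,0,0],[0,0,0.001,0,0,0,0],[0.5,0,0.001,0,0,0,0],[0.58,0,0.001,0,0,0,0],[0.58,0,0.001,0,0,0,0],[0.58,0,0.001,-0.02,0,0,0],[0.58,0,0.001,-0.06,0,0,0],[0.58,0,0.001,-0.1,0,0,0],[0.58,0,0.001,-0.14,0,0,0],[0.58,0,0.001,-0.14,0,0,0]]]'
python3 - <<'E'
from fit import *
for c in("wrist","top"):
  o,p,d=fits(c)
  for k,v in o.items(): print(c,k,np.round(v[0],4),round(v[1],1),np.round(v[2],3),round(v[3],4))
E
python3 go.py 0.462 0.2490 0.22 6
```

```text
time: 9.98
position: [0.5133, -0.3216, 0.2502]
ee_rot: [0.062, 0.998, -0.001, 0.003]
contact_force: [0.0, 0.2, -1.1]
grip_width: 0.578
finger_force: 0.0
wrist green_core [ 0.5128 -0.319 ] -6.8 [0.033 0.133] 0.0683
top green_core [ 0.5124 -0.3193] -7.5 [0.032 0.131] 0.071
top pink_core [0.4635 0.2482] 6.1 [0.033 0.129] 0.0708
top pale_core [0.4746 0.1695] 5.6 [0.032 0.129] 0.0703
top blue_core [0.4733 0.0914] 6.0 [0.033 0.131] 0.0702
t 10.47 shift [0.1196 0.5588 0.0252] turn [ 2.000e-04 -1.200e-03 -2.903e-01] pos [ 0.512  -0.3203  0.245 ] grip 0.58
```

```bash
python3 -m jog '[[[0.58,0.01,0.03,0,0,0,-0.02],[0.58,0.02,0.08,0,0,0,-0.06],[0.58,0.03,0.13,0.005,0,0,-0.09],[0.58,0.04,0.18,0.005,0,0,-0.12],[0.58,0.05,0.235,0.01,0,0,-0.15],[0.58,0.06,0.29,0.01,0,0,-0.18],[0.58,0.07,0.345,0.015,0,0,-0.21],[0.58,0.085,0.4,0.015,0,0,-0.24],[0.58,0.095,0.45,0.02,0,0,-0.27],[0.58,0.105,0.5,0.02,0,0,-0.29],[0.58,0.115,0.54,0.025,0,0,-0.29],[0.58,0.1186,0.5586,0.025,0,0,-0.29]]]'
python3 -m jog '[[[0.58,0,0,0,0,0,0],[0.58,0,0,0,0,0,0],[0.58,0,0,0,0,0,0]]]'
python3 go.py 0.463 0.2488 0.1055 6
python3 - <<'E'
from fit import *
o,p,d=fits("wrist")
for k,v in o.items(): print(k,np.round(v[0],4),round(v[1],1),np.round(v[2],3),round(v[3],4))
E
```

```text
time: 11.98
position: [0.4622, 0.2508, 0.22]
ee_rot: [-0.054, 0.999, -0.0, -0.0]
contact_force: [0.6, -0.7, -0.0]
grip_width: 0.578
finger_force: 0.0
time: 12.35
position: [0.4637, 0.247, 0.2207]
ee_rot: [-0.051, 0.999, -0.0, 0.0]
contact_force: [0.5, 0.0, -0.0]
grip_width: 0.579
finger_force: 0.0
t 12.35 shift [0.0005 0.0019 0.1152] turn [-0.0002  0.0003 -0.0033] pos [0.4637 0.247  0.2207] grip 0.579
pink_core [0.4641 0.2498] 5.9 [0.033 0.131] 0.0682
pale_core [0.4713 0.1724] 6.1 [0.033 0.123] 0.0683
blue_core [0.4734 0.0956] 5.9 [0.032 0.133] 0.0682
```

```bash
python3 -m jog '[[[0.58,0,0.002,0.04,0,0,0],[0.58,0,0.002,0.07,0,0,0],[0.58,0,0.002,0.095,0,0,0],[0.58,0,0.002,0.11,0,0,0],[0.58,0,0.002,0.115,0,0,0],[0.58,0,0.002,0.115,0,0,0],[0,0,0.002,0.115,0,0,0],[0,0,0.002,0.115,0,0,0],[0,0,0.002,0.115,0,0,0],[0,0,0.002,0.115,0,0,0]]]'
python3 go.py 0.463 0.2488 0.1055 6
python3 -m jog '[[[0,0,0,-0.01,0,0,0],[0,0,0,-0.03,0,0,0],[0,0,0,-0.06,0,0,0],[0,0,0,-0.1,0,0,0],[0,0,0,-0.12,0,0,0],[0,0,0,-0.12,0,0,0],[0,0,0,-0.12,0,0,0]]]'
python3 go.py 0.5221 -0.242 0.22 -7.1
```

```text
time: 13.85
position: [0.4635, 0.2502, 0.1066]
ee_rot: [-0.052, 0.999, 0.0, 0.001]
contact_force: [-0.8, -3.3, 5.5]
grip_width: 0.376
finger_force: 59.1
t 13.85 shift [ 0.0006 -0.0014  0.0011] turn [ 0.0001  0.0014 -0.0007] pos [0.4635 0.2502 0.1066] grip 0.376
time: 14.72
position: [0.4624, 0.2504, 0.2247]
ee_rot: [-0.052, 0.999, -0.0, -0.001]
contact_force: [-0.9, -0.7, -3.7]
grip_width: 0.379
finger_force: 59.8
t 14.72 shift [-0.0079 -0.496   0.0049] turn [-0.0008 -0.0013  0.2911] pos [0.4624 0.2504 0.2247] grip 0.379
```

```bash
python3 -m jog '[[[0,0,-0.02,0,0,0,0.02],[0,0,-0.06,0,0,0,0.05],[0,-0.001,-0.11,0.001,0,0,0.08],[0,-0.002,-0.16,0.002,0,0,0.11],[0,-0.003,-0.21,0.003,0,0,0.14],[0,-0.004,-0.26,0.004,0,0,0.17],[0,-0.005,-0.31,0.004,0,0,0.2],[0,-0.006,-0.36,0.004,0,0,0.23],[0,-0.007,-0.41,0.004,0,0,0.26],[0,-0.008,-0.45,0.004,0,0,0.29],[0,-0.008,-0.48,0.004,0,0,0.29],[0,-0.008,-0.496,0.004,0,0,0.29]]]'
python3 -m jog '[[[0,0,0,0,0,0,0],[0,0,0,0,0,0,0],[0,0,0,0,0,0,0],[0,0,0,0,0,0,0]]]'
python3 go.py 0.5221 -0.242 0.1065 -7.1
```

```text
time: 16.23
position: [0.5213, -0.2444, 0.2208]
ee_rot: [0.063, 0.998, -0.0, -0.001]
contact_force: [0.1, -0.4, -3.4]
grip_width: 0.376
finger_force: 60.0
time: 16.73
position: [0.5228, -0.241, 0.2216]
ee_rot: [0.061, 0.998, 0.0, 0.0]
contact_force: [0.6, -0.7, -2.9]
grip_width: 0.377
finger_force: 60.1
t 16.73 shift [ 0.0006 -0.0011  0.1151] turn [0.0004 0.0002 0.0025] pos [ 0.5228 -0.241   0.2216] grip 0.377
```

```bash
python3 -m jog '[[[0,0,0,0.02,0,0,0],[0,0,0,0.045,0,0,0],[0,0,0,0.065,0,0,0],[0,0,0,0.085,0,0,0],[0,0,0,0.1,0,0,0],[0,0,0,0.107,0,0,0],[0,0,0,0.111,0,0,0],[0,0,0,0.113,0,0,0],[0,0,0,0.114,0,0,0],[0,0,0,0.114,0,0,0],[0,0,0,0.114,0,0,0]]]'
python3 go.py 0.5221 -0.242 0.1065 -7.1
```

```text
time: 18.1
position: [0.5228, -0.2419, 0.1078]
ee_rot: [0.062, 0.998, -0.0, 0.0]
contact_force: [0.5, -0.3, -3.0]
grip_width: 0.379
finger_force: 60.1
t 18.1 shift [ 0.0007 -0.0002  0.0013] turn [-0.      0.0006  0.0009] pos [ 0.5228 -0.2419  0.1078] grip 0.379
```

Not touching yet, 1–2 mm above the seat. I lower slightly, then release.

```bash
python3 -m jog '[[[0,0,0,0.001,0,0,0],[0,0,0,0.0015,0,0,0],[0,0,0,0.0015,0,0,0],[0.5,0,0,0.001,0,0,0],[0.58,0,0,0.001,0,0,0],[0.58,0,0,0.001,0,0,0],[0.58,0,0,-0.02,0,0,0],[0.58,0,0,-0.06,0,0,0],[0.58,0,0,-0.1,0,0,0],[0.58,0,0,-0.13,0,0,0],[0.58,0,0,-0.13,0,0,0]]]'
python3 - <<'E'
from fit import *
for c in("wrist","top"):
  o,p,d=fits(c)
  for k,v in o.items(): print(c,k,np.round(v[0],4),round(v[1],1),np.round(v[2],3),round(v[3],4))
E
python3 go.py 0.476 0.1718 0.22 5.9
```

```text
time: 19.48
position: [0.5236, -0.2425, 0.2399]
ee_rot: [0.062, 0.998, -0.0, 0.002]
contact_force: [0.0, 0.5, -0.5]
grip_width: 0.578
finger_force: 0.0
wrist green_core [ 0.5127 -0.3189] -7.2 [0.033 0.134] 0.0682
wrist pink_core [ 0.5234 -0.2417] -6.8 [0.033 0.13 ] 0.0682
wrist blue_core [ 0.662  -0.4001] 30.0 [0.016 0.058] 0.079
top green_core [ 0.5221 -0.243 ] -6.7 [0.033 0.128] 0.0711
top pink_core [ 0.5229 -0.2429] -6.5 [0.032 0.13 ] 0.0711
top pale_core [0.4758 0.1695] 6.2 [0.033 0.131] 0.071
top blue_core [0.4735 0.0909] 5.7 [0.032 0.131] 0.0706
t 19.98 shift [0.097  0.4048 0.0171] turn [-1.000e-04 -9.000e-04 -2.881e-01] pos [ 0.5225 -0.2418  0.2371] grip 0.584
```

```bash
python3 -m jog '[[[0.58,0.005,0.02,0,0,0,-0.03],[0.58,0.015,0.06,0,0,0,-0.06],[0.58,0.025,0.11,0.005,0,0,-0.09],[0.58,0.04,0.16,0.005,0,0,-0.12],[0.58,0.05,0.21,0.01,0,0,-0.15],[0.58,0.06,0.26,0.01,0,0,-0.18],[0.58,0.075,0.31,0.015,0,0,-0.21],[0.58,0.085,0.35,0.015,0,0,-0.25],[0.58,0.092,0.385,0.017,0,0,-0.288],[0.58,0.097,0.4048,0.017,0,0,-0.288],[0.58,0.097,0.4048,0.017,0,0,-0.288],[0.58,0.097,0.4048,0.017,0,0,-0.288]]]'
python3 -m jog '[[[0.58,0,0,0,0,0,0],[0.58,0,0,0,0,0,0]]]'
python3 go.py 0.476 0.1718 0.106 5.9
python3 - <<'E'
from fit import *
o,p,d=fits("wrist")
for k,v in o.items(): print(k,np.round(v[0],4),round(v[1],1),np.round(v[2],3),round(v[3],4))
E
```

```text
time: 21.48
position: [0.4762, 0.171, 0.2204]
ee_rot: [-0.051, 0.999, -0.0, -0.0]
contact_force: [0.4, 0.6, 0.9]
grip_width: 0.578
finger_force: 0.0
time: 21.72
position: [0.4763, 0.1711, 0.2206]
ee_rot: [-0.051, 0.999, -0.0, 0.0]
contact_force: [0.5, 0.3, 0.2]
grip_width: 0.579
finger_force: 0.0
t 21.73 shift [0.0002 0.0008 0.1146] turn [-0.      0.0001 -0.0016] pos [0.4763 0.1711 0.2206] grip 0.579
pale_core [0.4762 0.1725] 5.8 [0.033 0.133] 0.0683
blue_core [0.4732 0.0942] 5.8 [0.033 0.133] 0.0683
```

```bash
python3 -m jog '[[[0.58,0,0.001,0.04,0,0,0],[0.58,0,0.001,0.07,0,0,0],[0.58,0,0.001,0.095,0,0,0],[0.58,0,0.001,0.11,0,0,0],[0.58,0,0.001,0.115,0,0,0],[0.58,0,0.001,0.115,0,0,0],[0,0,0.001,0.115,0,0,0],[0,0,0.001,0.115,0,0,0],[0,0,0.001,0.115,0,0,0],[0,0,0.001,0.115,0,0,0]]]'
python3 -m jog '[[[0,0,0,-0.01,0,0,0],[0,0,0,-0.03,0,0,0],[0,0,0,-0.06,0,0,0],[0,0,0,-0.1,0,0,0],[0,0,0,-0.12,0,0,0],[0,0,0,-0.12,0,0,0],[0,0,0,-0.12,0,0,0]]]'
python3 go.py 0.5317 -0.1645 0.22 -7.1
```

```text
time: 23.22
position: [0.4766, 0.173, 0.1066]
ee_rot: [-0.051, 0.999, 0.0, 0.001]
contact_force: [-1.9, -0.3, 6.3]
grip_width: 0.383
finger_force: 59.1
time: 24.1
position: [0.4754, 0.1726, 0.2246]
ee_rot: [-0.052, 0.999, -0.0, -0.001]
contact_force: [0.2, -0.3, -2.8]
grip_width: 0.381
finger_force: 59.8
t 24.1 shift [-0.0213 -0.3411  0.0048] turn [-0.0008 -0.0015  0.289 ] pos [0.4754 0.1726 0.2246] grip 0.381
```

```bash
python3 -m jog '[[[0,-0.001,-0.02,0,0,0,0.03],[0,-0.004,-0.06,0,0,0,0.07],[0,-0.007,-0.1,0.001,0,0,0.1],[0,-0.01,-0.14,0.002,0,0,0.13],[0,-0.012,-0.18,0.003,0,0,0.16],[0,-0.014,-0.22,0.004,0,0,0.19],[0,-0.016,-0.26,0.004,0,0,0.22],[0,-0.018,-0.295,0.004,0,0,0.25],[0,-0.02,-0.32,0.004,0,0,0.28],[0,-0.0213,-0.335,0.004,0,0,0.289],[0,-0.0213,-0.341,0.004,0,0,0.289],[0,-0.0213,-0.341,0.004,0,0,0.289]]]'
python3 -m jog '[[[0,0,0,0,0,0,0],[0,0,0,0,0,0,0],[0,0,0,0,0,0,0]]]'
python3 go.py 0.5317 -0.1645 0.1065 -7.1
```

```text
time: 25.6
position: [0.5323, -0.1637, 0.2213]
ee_rot: [0.062, 0.998, 0.0, -0.0]
contact_force: [-0.0, -0.6, -3.2]
grip_width: 0.38
finger_force: 60.0
time: 25.98
position: [0.5323, -0.1637, 0.2216]
ee_rot: [0.062, 0.998, 0.0, 0.0]
contact_force: [-0.9, -0.0, -2.8]
grip_width: 0.38
finger_force: 60.0
t 25.98 shift [ 0.0005 -0.0009  0.1151] turn [0.0003 0.0001 0.0009] pos [ 0.5323 -0.1637  0.2216] grip 0.38
```

```bash
python3 -m jog '[[[0,0,0,0.02,0,0,0],[0,0,0,0.045,0,0,0],[0,0,0,0.065,0,0,0],[0,0,0,0.085,0,0,0],[0,0,0,0.1,0,0,0],[0,0,0,0.107,0,0,0],[0,0,0,0.111,0,0,0],[0,0,0,0.113,0,0,0],[0,0,0,0.1145,0,0,0],[0,0,0,0.1155,0,0,0],[0,0,0,0.1155,0,0,0],[0,0,0,0.1155,0,0,0]]]'
python3 go.py 0.5317 -0.1645 0.1065 -7.1
```

```text
time: 27.48
position: [0.5326, -0.1641, 0.1067]
ee_rot: [0.062, 0.998, 0.0, 0.0]
contact_force: [-2.6, 1.1, 6.5]
grip_width: 0.38
finger_force: 60.8
t 27.48 shift [ 0.0008 -0.0005  0.0002] turn [0.0005 0.0009 0.0001] pos [ 0.5326 -0.1641  0.1067] grip 0.38
```

```bash
python3 -m jog '[[[0,0,0,0,0,0,0],[0.5,0,0,0,0,0,0],[0.58,0,0,0,0,0,0],[0.58,0,0,0,0,0,0],[0.58,0,0,-0.02,0,0,0],[0.58,0,0,-0.06,0,0,0],[0.58,0,0,-0.1,0,0,0],[0.58,0,0,-0.13,0,0,0],[0.58,0,0,-0.13,0,0,0]]]'
python3 - <<'E'
from fit import *
for c in("wrist","top"):
  o,p,d=fits(c)
  for k,v in o.items(): print(c,k,np.round(v[0],4),round(v[1],1),np.round(v[2],3),round(v[3],4))
E
python3 go.py 0.4735 0.0938 0.22 5.9
```

```text
time: 28.6
position: [0.5334, -0.1649, 0.2397]
ee_rot: [0.062, 0.998, 0.0, 0.003]
contact_force: [0.0, -0.7, -0.3]
grip_width: 0.58
finger_force: 0.0
wrist green_core [ 0.5129 -0.3177] -7.3 [0.032 0.133] 0.0682
wrist pink_core [ 0.523  -0.2415] -7.1 [0.034 0.13 ] 0.0682
wrist pale_core [ 0.5323 -0.1644] -6.9 [0.033 0.133] 0.0683
top blue_core [0.4733 0.0914] 5.7 [0.033 0.131] 0.0706
t 29.1 shift [0.0901 0.2488 0.0157] turn [-1.000e-04 -1.000e-03 -2.891e-01] pos [ 0.5321 -0.1642  0.2356] grip 0.582
```

```bash
python3 -m jog '[[[0.58,0.01,0.02,0,0,0,-0.03],[0.58,0.02,0.05,0,0,0,-0.07],[0.58,0.035,0.09,0.005,0,0,-0.11],[0.58,0.05,0.13,0.01,0,0,-0.15],[0.58,0.065,0.17,0.015,0,0,-0.19],[0.58,0.08,0.21,0.015,0,0,-0.23],[0.58,0.087,0.235,0.0157,0,0,-0.27],[0.58,0.09,0.2488,0.0157,0,0,-0.289],[0.58,0.09,0.2488,0.0157,0,0,-0.289],[0.58,0.09,0.2488,0.0157,0,0,-0.289],[0.58,0.09,0.2488,0.0157,0,0,-0.289]]]'
python3 -m jog '[[[0.58,0,0,0,0,0,0],[0.58,0,0,0,0,0,0]]]'
python3 go.py 0.4735 0.0938 0.106 5.9
python3 - <<'E'
from fit import *
o,p,d=fits("wrist")
for k,v in o.items(): print(k,np.round(v[0],4),round(v[1],1),np.round(v[2],3),round(v[3],4))
E
```

```text
time: 30.48
position: [0.474, 0.0926, 0.2203]
ee_rot: [-0.05, 0.999, -0.0, 0.0]
contact_force: [-0.1, 0.1, -0.3]
grip_width: 0.578
finger_force: 0.0
time: 30.72
position: [0.4738, 0.0935, 0.2203]
ee_rot: [-0.051, 0.999, -0.0, -0.0]
contact_force: [-0.3, -0.8, 0.0]
grip_width: 0.578
finger_force: 0.0
t 30.73 shift [0.0003 0.0003 0.1143] turn [-0.0001 -0.     -0.0007] pos [0.4738 0.0935 0.2203] grip 0.578
blue_core [0.4734 0.0941] 5.9 [0.033 0.134] 0.0682
```

```bash
python3 -m jog '[[[0.58,0,0.0005,0.04,0,0,0],[0.58,0,0.0005,0.07,0,0,0],[0.58,0,0.0005,0.095,0,0,0],[0.58,0,0.0005,0.11,0,0,0],[0.58,0,0.0005,0.115,0,0,0],[0.58,0,0.0005,0.115,0,0,0],[0,0,0.0005,0.115,0,0,0],[0,0,0.0005,0.115,0,0,0],[0,0,0.0005,0.115,0,0,0],[0,0,0.0005,0.115,0,0,0]]]'
python3 -m jog '[[[0,0,0,-0.01,0,0,0],[0,0,0,-0.03,0,0,0],[0,0,0,-0.06,0,0,0],[0,0,0,-0.1,0,0,0],[0,0,0,-0.12,0,0,0],[0,0,0,-0.12,0,0,0],[0,0,0,-0.12,0,0,0]]]'
python3 go.py 0.5413 -0.0872 0.22 -7.1
```

```text
time: 32.22
position: [0.4743, 0.0944, 0.1064]
ee_rot: [-0.051, 0.999, 0.0, 0.001]
contact_force: [-2.1, -1.2, 7.1]
grip_width: 0.378
finger_force: 59.1
time: 33.1
position: [0.4731, 0.0942, 0.2245]
ee_rot: [-0.052, 0.999, -0.0, -0.001]
contact_force: [0.0, -0.0, -3.4]
grip_width: 0.379
finger_force: 59.9
t 33.1 shift [-0.0492 -0.1875  0.0045] turn [-0.0005 -0.0014  0.289 ] pos [0.4731 0.0942 0.2245] grip 0.379
```

```bash
python3 -m jog '[[[0,-0.004,-0.015,0,0,0,0.03],[0,-0.01,-0.04,0,0,0,0.07],[0,-0.018,-0.07,0.001,0,0,0.11],[0,-0.026,-0.1,0.002,0,0,0.15],[0,-0.034,-0.13,0.003,0,0,0.19],[0,-0.042,-0.16,0.004,0,0,0.23],[0,-0.047,-0.18,0.004,0,0,0.27],[0,-0.049,-0.1875,0.004,0,0,0.289],[0,-0.049,-0.1875,0.004,0,0,0.289],[0,-0.049,-0.1875,0.004,0,0,0.289]]]'
python3 -m jog '[[[0,0,0,0,0,0,0],[0,0,0,0,0,0,0],[0,0,0,0,0,0,0]]]'
python3 go.py 0.5413 -0.0872 0.1065 -7.1
```

```text
time: 34.35
position: [0.5416, -0.086, 0.2212]
ee_rot: [0.061, 0.998, 0.0, -0.0]
contact_force: [-0.1, -0.0, -2.9]
grip_width: 0.382
finger_force: 60.0
time: 34.72
position: [0.5417, -0.0869, 0.2214]
ee_rot: [0.062, 0.998, 0.0, 0.0]
contact_force: [-0.1, 0.2, -2.3]
grip_width: 0.381
finger_force: 60.0
t 34.73 shift [ 0.0004 -0.0004  0.1149] turn [0.0002 0.0001 0.0005] pos [ 0.5417 -0.0869  0.2214] grip 0.381
```

```bash
python3 -m jog '[[[0,0,0,0.02,0,0,0],[0,0,0,0.045,0,0,0],[0,0,0,0.065,0,0,0],[0,0,0,0.085,0,0,0],[0,0,0,0.1,0,0,0],[0,0,0,0.107,0,0,0],[0,0,0,0.111,0,0,0],[0,0,0,0.113,0,0,0],[0,0,0,0.1145,0,0,0],[0,0,0,0.1155,0,0,0],[0,0,0,0.1155,0,0,0],[0,0,0,0.1155,0,0,0]]]'
python3 go.py 0.5413 -0.0872 0.1065 -7.1
```

```text
time: 36.22
position: [0.5422, -0.0868, 0.1065]
ee_rot: [0.062, 0.998, 0.0, 0.001]
contact_force: [-1.4, 2.7, 6.5]
grip_width: 0.377
finger_force: 60.8
t 36.23 shift [ 0.0008 -0.0005 -0.    ] turn [0.001  0.0013 0.0003] pos [ 0.5422 -0.0868  0.1065] grip 0.377
```

```bash
python3 -m jog '[[[0,0,0,0,0,0,0],[0.5,0,0,0,0,0,0],[0.58,0,0,0,0,0,0],[0.58,0,0,0,0,0,0],[0.58,0,0,-0.02,0,0,0],[0.58,0,0,-0.06,0,0,0],[0.58,0,0,-0.1,0,0,0],[0.58,0.04,0,-0.14,0,0,0],[0.58,0.08,0,-0.17,0,0,0],[0.58,0.08,0,-0.17,0,0,0],[0.58,0.08,0,-0.17,0,0,0]]]'
python3 - <<'E'
from fit import *
for c in("wrist","scene"):
  o,p,d=fits(c); save(c+"9.png",p)
  for k,v in o.items(): print(c,k,np.round(v[0],4),round(v[1],1),np.round(v[2],3),round(v[3],4))
E
```

```text
time: 37.6
position: [0.4625, -0.0771, 0.2757]
ee_rot: [0.062, 0.998, 0.0, 0.0]
contact_force: [-0.3, 0.4, -0.2]
grip_width: 0.58
finger_force: 0.0
wrist green_core [ 0.5154 -0.3079] -15.7 [0.025 0.131] 0.068
wrist pink_core [ 0.5055 -0.239 ] -7.5 [0.033 0.095] 0.0682
wrist pale_core [ 0.5321 -0.1638] -7.0 [0.033 0.132] 0.0684
wrist blue_core [ 0.5416 -0.0869] -6.9 [0.033 0.133] 0.0683
scene green_core [ 0.5118 -0.3198] -7.1 [0.033 0.135] 0.0702
scene pink_core [ 0.5209 -0.243 ] -5.8 [0.031 0.13 ] 0.0695
scene pale_core [ 0.5291 -0.1667] -6.7 [0.033 0.132] 0.0692
scene blue_core [ 0.5416 -0.0892] -7.6 [0.032 0.136] 0.0695
```

View pics/scene9.png

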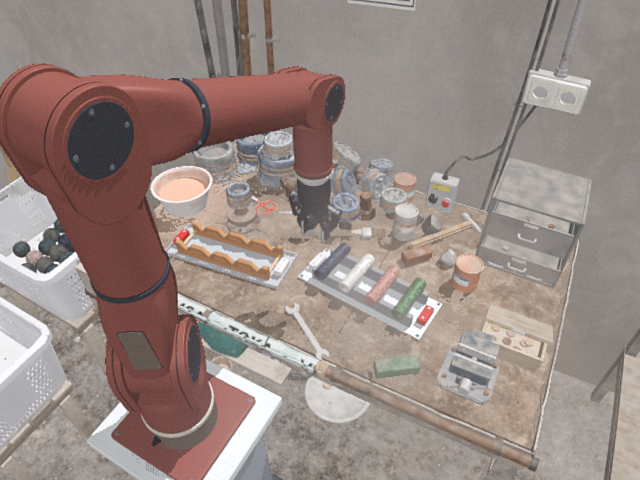

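View pics/wrist9.png

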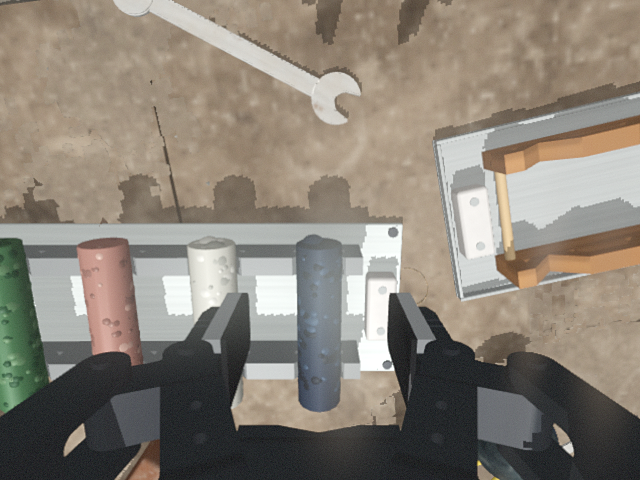

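The scene view shows all four cores seated in the drying rack: green at (410,297) next to red (425,316), then pink, pale, and blue at (332,260) next to white. The gripper is clear of everything, and the bar and tin have not moved.

```bash
python3 -c "
from bench import bot
print(bot.job_done())"
```

```text
the job is handed in; nothing more can be done
None
```

All four cores are in the drying rack in their original order from red (green, pink, pale, blue), the last pictures showed each one seated and released, and I handed the job in at about 38 s on the robot clock; no verdict was returned.

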